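# Lock a comparator carriage under the dial indicator

## Task

Push the comparator's carriage back against its rear stop, so that the setting ring comes under the dial indicator. Then hold the red spring catch down with one fingertip while another fingertip pushes the black bolt knob fully home, so that the bolt locks the carriage, and let the catch spring up again behind the knob. Only push and press: do not grip, lift or touch the setting ring riding on the carriage, keep off the dial indicator, and leave the other things where they are.

Things in the scene. Friction and masses are not known exactly. Their poses are not given: they have to be found in the camera images.
- comparator: Bench comparator: dark granite plate, 290 x 280 x 20 mm, fixed on the worktop, with a railed carriage, lock bolt and dial indicator. Frame: +x along the rails, from the loading end (nearer the robot) to the rear stop; +y left, z up; origin on the worktop under the plate, which spans x -150..140, y -155..125 mm. Rails' centre line: y = -20 mm. Bolt on the line x = -50 mm, left of the carriage.
- carriage (a joint): Travel of the carriage along the comparator's +x: 0 at the loading end (start), 0.060 m against the rear stop. About 3 N of friction plus a little damping; it stays where it is left.
- push_plate (a point): Middle of the front (-x) face of the blue upright push plate on the carriage's front end, 47 mm above the worktop. The plate is 64 mm wide along y, 6 mm thick, from 26 to 68 mm above the worktop. Push here towards the comparator's +x. The granite top in front of it is at 20 mm.
- bolt (a joint): Travel of the lock bolt along the comparator's -y: 0 withdrawn (start), 0.025 m home. It stays where it is left (about 2.5 N of friction, some damping). Blocked at 0 while the catch is up. Its round-nosed 10 mm rod enters the 12 mm notch in the steel bar on the carriage's left flank only with the carriage within about 3 mm of the rear stop; else it stops at about 0.008 m.
- bolt_handle: Steel saddle with a black knob, fixed to the bolt. Axes as the comparator's; origin 20 mm above the worktop, under the knob's axis. Saddle: 22 mm along x, 16 mm along y, from 29.5 to 45 mm above the worktop; upright knob on it: 15 mm diameter, from 45 to 71 mm. Push the +y side of saddle or knob to -y. Behind (+y of) it nothing is higher than 34 mm above the worktop.
- knob_top (a point): Centre of the top of the black knob, 71 mm above the worktop.
- catch (a joint): How far the spring catch is pressed: 0 up, 0.008 m fully down. Its brass nose blocks the saddle's way; it clears the saddle from 0.005 m on. 2.4 N to start, 5.6 N fully down. Once over the nose, the saddle itself keeps the catch down; with the bolt home the nose springs up behind the saddle if the catch is let go.
- catch_plate: Red ribbed thumb plate of the catch, 28 mm along x, 52 mm along y, 4 mm thick. Axes as the comparator's; origin at the centre of its top, 48 mm above the worktop when up, 40 mm fully down. It lies 44 mm to the -x side of the knob's axis and, at the start, 4 mm further to +y. It does not slide with the bolt, so a fingertip may slide along it. Only saddle, knob and bearing block near it are higher.
- ring: Steel setting ring with a black knurled rim, 52 mm in diameter, 12 mm high, lying loose on the carriage in front of two short pins. Origin at the centre of its underside.
- ring_seat (a point): The ring's place on the carriage table (45 mm above the worktop); it travels with the carriage.
- bolt_bearing (a point): Centre of the top of the bolt's fixed bearing block, 34 mm along x, 14 mm along y, 48 mm above the worktop, between knob and carriage: fingertips working at the knob stay on its +y side.
- indicator: Dial indicator on a magnetic stand, 66 x 167 x 237 mm, fixed right of the rails; its dial hangs over the rails' centre line at comparator x = 25 mm. Axes as the comparator's; origin on the granite: post at x = 7, y = -54 mm, up to 257 mm above the worktop; dial at y = 55 mm; arm and dial 160 mm and more above the worktop, the thin probe stem below the dial down to 64 mm.
- small_ring: Bystander: small setting ring, 34 mm in diameter, 12 mm high, loose on the granite, front right. Origin at the centre of its underside.
- gauge_block: Bystander: steel gauge block, 15 x 30 x 9 mm, loose on the granite, right of the rails. Origin at the centre of its underside.
- plug_gauge: Bystander: plug gauge, 92 mm long (along its y), 17 mm wide, 15 mm high, loose on the granite, behind the bolt. Origin at the centre of its underside.
- v_block: Bystander: steel V-block, 44 x 36 x 34 mm, on the worktop left of the comparator. Origin at the centre of its underside.
- brush: Bystander: dust brush, 165 mm long (along its y), 37 mm wide, 10 mm high, on the worktop left of the comparator.
- marker: Bystander: marker pen with a red cap, 135 mm long (along its y), 17 mm thick, on the worktop right of the comparator.
- feeler: Bystander: feeler gauge, 93 mm long (along its y), 13 mm wide, 13 mm high, on the worktop right of the comparator.
Not all that is in view belongs to the job. There is more than one size of the ring; the job needs the smallest.

How it is judged:
On the way, in this order (a step that is already met when the one before it is completed fails the run):
1. the carriage stands against the rear stop, the bolt still withdrawn (value of joint carriage above 0.0572 m and value of joint bolt below 0.004 m), for 0.1 s.
2. a fingertip holds the catch down while a fingertip pushes the bolt (value of joint each of catch, bolt above 0.0045 m and contact force between the fingers and catch_plate above 0.5 N and contact force between the fingers and bolt_handle above 0.3 N), for 0.06 s.
At the end, for the whole second after the job is handed in: the carriage within 3 mm of its rear stop, the bolt home within 1.5 mm, the catch sprung up again (within 1.5 mm of fully up), the ring lying flat on the carriage within 7 mm of its seat, everything at rest (value of joint carriage above 0.0572 m and value of joint bolt above 0.0235 m and value of joint catch below 0.0015 m and distance between ring and ring_seat below 0.007 m and angle between ring's own z axis and vertical below 0.06 rad and velocity of joint carriage below 0.005 m/s and linear speed of ring below 0.02 m/s); the robot touches nothing.
It fails at once if the setting ring is touched, lifted or shifted on the carriage (contact force between any of the fingers, the arm and ring above 0.3 N or distance between ring and ring_seat above 0.01 m).
It fails at once if the dial indicator is knocked (contact force between any of the fingers, the arm and indicator above 0.5 N).
It fails at once if a bystander is displaced or lifted (more than about 12 to 15 mm) (distance of any of small_ring, gauge_block, plug_gauge from where it was at the start of the episode above 0.012 m or distance of any of v_block, brush, marker, feeler from where it was at the start of the episode above 0.015 m).
It also fails if it takes over 51 s, if anything falls off the work surface, if the arm or the gripper's body presses on something with over 40 N, if the wrist force passes 120 N, or if a joint passes its speed limit or range.

## Robot

A 6-joint arm with a two-finger parallel gripper is mounted at the origin on a cart in front of the work surface, level with it; the furniture and walls round the work are solid. World frame = base frame: x ahead of the robot, y to its left, z up, the work surface at z = 0. Lengths are in m, angles in rad, forces in N, time in s.
With the tool pointing down it reaches from about 0.375 to 0.975 m from the base axis. Payload 3.8 kg.
Tool frame: the origin (TCP) lies on the front face of the gripper's body, between the roots of the fingers; the fingertips stand 64 mm ahead of it and the grasp point (between the pads) lies 45 mm ahead of it (bot.grip_point_offset is the z of the grasp point in the tool frame, in m); z points along the fingers, x is the direction in which the jaws open and shut, and the axes are right-handed (so a half turn about z gives the same grasp; the last joint's range is limited). The gripper opens to 88 mm and grips with 3 to 60 N. Pads are 18 mm wide; open, the fingers measure 123 mm over their backs; the gripper's body (75 mm by 187 mm) begins 45 mm behind the grasp point.
Start: joints at [1.281, 0.264, 1.604, -0, 1.274, -0.037], TCP at [0.169, 0.654, 0.303] pointing down, gripper open.
Joint ranges: [-2.63, 2.63], [-0.94, 2.18], [0.31, 2.57], [-1.31, 4.45], [0, 2.66], [-2.55, 2.55]. Speed limits (rad/s): [2.57, 2.57, 3.14, 3.14, 3.14, 3.14].

## Interface

Orientations are given as [roll, pitch, yaw] about the fixed x, y, z axes, in that order (R = Rz(yaw) Ry(pitch) Rx(roll)).
In Python, from station import bot, eyes, order gives the robot as it stands.
- The arm moves only by the tool apply_moves, never from a script. Its argument "increments" is a list of rows, each an object of numbers: "x", "y", "z": the shift along the tool's x, y, z in cm; "ax", "ay", "az": the turn, a rotation vector about the tool's x, y, z in degrees; "hand": the closure, from 0 (fully open) to 1 (shut). In form: [{"x": .., "y": .., "z": .., "ax": .., "ay": .., "az": .., "hand": ..}, ...]. A call has 1 to 12 rows; each row shifts and turns the pose as measured when the row begins, along the tool's axes as they then stand; what a row does not reach is not made up. A row lasts 1/8 s, in which the tool goes at most 62.5 mm and 10.7 degrees, less where a joint would pass 70% of its speed; a pose out of reach is approached as far as the arm can. A call is refused whole if a number of a shift passes 6.25 or a number of a turn 10.7, either way. A call with a gripper value outside its range is refused whole. The fingers move at their own pace and stop on an object; "squeeze" is the grip in N (left out, the last holds). Time passes only in rows, so rows that do not move let the fingers close. It gives the time, the measured TCP pose, the force and the opening at its end, in the units of the state.
- bot.read_state(): the state, without advancing time (a new reading comes with each control period).
- eyes.get_image(name): name is "scene" or "side" or "wrist"; returns a dict with "color" (480x640x3 uint8, red, green, blue), "z_map" (480x640 float32, m along the optical axis (not along the pixel's ray), 0 where there is no reading), "K" (3x3 intrinsics, pixels), "R" (3x3) and "t" (3): a world point X has camera coordinates R X + t; the wrist camera has in their place "T_tool_cam" (4x4, takes a point from camera to tool coordinates, whose origin is the TCP and whose axes are the tool frame's). Camera axes: x right, y down, z forward; pixel columns grow to the right and rows downward; lengths in m; the calibration is good to about 2 mm. A picture is of the moment at which its call begins: read the wrist's pose just before it.
- order.close_job(): hands the job in, once; it reports no verdict.
The state is a dict: "clock": time; "q": joint angles; "qd": joint speeds; "effort": joint torques, N m; "tcp_pos": TCP position; "eef_rot": TCP orientation; "wrist_force": force on the tool from outside, world axes, zero at the start; "ft_torque": the same for the moment, N m; "width": finger opening in m.
Only numpy, scipy, OpenCV 4.12 (cv2) and the standard library are available. Lean on these libraries where they do the work, as an engineer would, in place of code of your own. Each camera call takes 0.05 s, during which the arm holds its last target. There are 200 camera calls.

## Working session

There is one attempt and no reset: what is moved stays moved. The work goes in short steps, Python scripts to look and compute and a tool call to move; the robot and the scene stay as the last step left them, time stands still between calls to the robot, and variables do not carry over. Pictures are saved under pics/ and viewed, on a budget of 10 in all, crops included, one or two more only if the job needs it, and the job is handed in when it is done.

Besides the shell and the picture viewer there is one more tool, called by a JSON object that holds its "name" and its "arguments". apply_moves: Moves the arm, as the interface text tells. Its arguments: {"type":"object","properties":{"increments":{"type":"array","items":{"type":"object","properties":{"x":{"type":"number"},"y":{"type":"number"},"z":{"type":"number"},"ax":{"type":"number"},"ay":{"type":"number"},"az":{"type":"number"},"hand":{"type":"number"}}}},"squeeze":{"type":"number"}},"required":["increments"]}

```bash
mkdir -p pics; cat > h.py <<'E'
import numpy as np, cv2
from station import bot, eyes, order
def shot(n,f):
    s=bot.read_state(); im=eyes.get_image(n); np.savez('pics/'+f+'.npz',tcp=s['tcp_pos'],rot=s['eef_rot'],**im)
    cv2.imwrite('pics/'+f+'.png',im['color'][:,:,::-1]); return im
def load(f): return dict(np.load('pics/'+f+'.npz'))
def world(im,u,v,z=None):
    d=im['z_map'][int(v),int(u)]; 
    r=np.linalg.inv(im['K'])@[u,v,1]; R,t=im['R'],im['t']
    if z is None: return R.T@(r*d-t)
    c=-R.T@t; w=R.T@r; return c+w*(z-c[2])/w[2]
E
python3 - <<'E'
from h import *
print(bot.read_state())
for n in('scene','side'): 
    im=shot(n,n); print(im['K'],-im['R'].T@im['t'])
E
```

```text
{'clock': 0.0, 'q': array([ 1.28109483e+00,  2.64711032e-01,  1.60533428e+00, -1.27888670e-05,
        1.27370434e+00, -3.68883241e-02]), 'qd': array([ 0.00121957,  0.00078227,  0.0008407 ,  0.00010401,  0.00084443,
       -0.00099265]), 'effort': array([-1.11416317e-03, -5.02120757e+01, -3.56874454e+01,  7.26301759e-02,
        2.94697273e-02, -1.89027933e-04]), 'tcp_pos': array([0.16867503, 0.65300984, 0.30143769]), 'eef_rot': array([-3.14152532e+00,  2.15597980e-03,  1.31798698e+00]), 'wrist_force': array([-0.60333566, -0.08407787, -0.42653209]), 'ft_torque': array([-0.01459274, -0.01807734, -0.02951828]), 'width': 0.088160704809421}
[[618.64822877   0.         317.54053166]
 [  0.         618.64822877 238.69252693]
 [  0.           0.           1.        ]] [-0.2652857  -0.54268543  1.00414834]
[[584.74060306   0.         319.37759731]
 [  0.         584.74060306 244.65388089]
 [  0.           0.           1.        ]] [0.09272468 0.44625267 1.21198815]
```

View pics/scene.png

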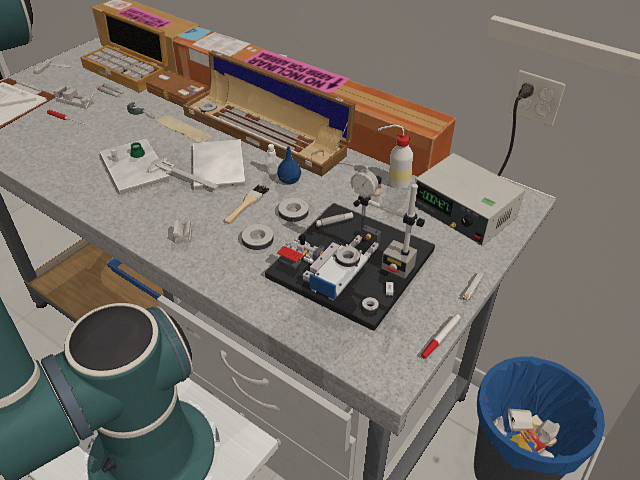

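View pics/side.png

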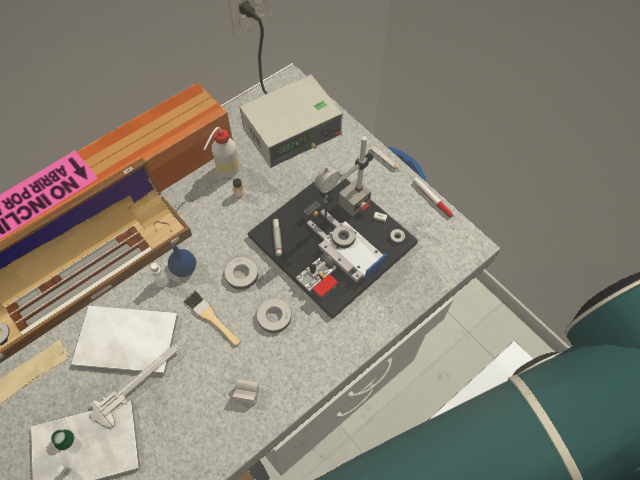

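The comparator is at about (350,262) in the scene view and (333,245) in the side view. I'll enlarge the side view.

```bash
python3 - <<'E'
from h import *
a=cv2.imread('pics/side.png')[160:325,240:425]; cv2.imwrite('pics/c1.png',cv2.resize(a,None,fx=3.6,fy=3.6,interpolation=cv2.INTER_CUBIC))
a=cv2.imread('pics/scene.png')[195:330,260:440]; cv2.imwrite('pics/c2.png',cv2.resize(a,None,fx=4,fy=4,interpolation=cv2.INTER_CUBIC))
E
```

```text
(no output)
```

View pics/c1.png

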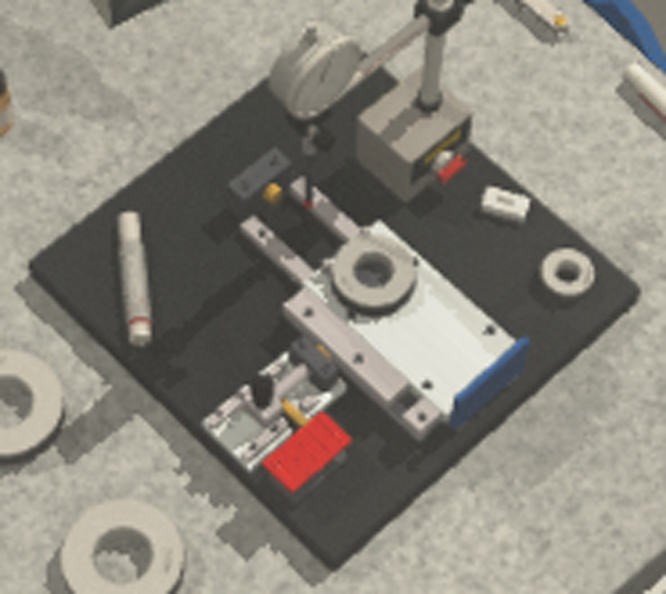

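View pics/c2.png

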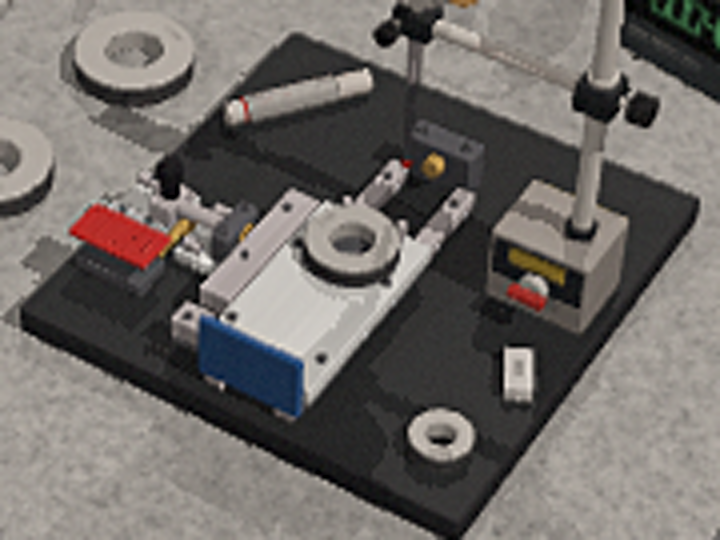

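Crop c1 (side): plate corners FL (335,566), FR (638,292), RL (32,266); knob top (261,380); red catch centre (307,452). Crop c2 (scene): FL (22,312), FR (455,533), RL (292,33), RR (698,200); knob top (170,160); red catch (122,235).

```bash
python3 - <<'E'
from h import *
from scipy.optimize import least_squares
S,C=load('side'),load('scene')
P={'FL':(-.15,.125,.02),'FR':(-.15,-.155,.02),'RL':(.14,.125,.02),'RR':(.14,-.155,.02)}
s=lambda x,y:((x+.5)/3.6-.5+240,(y+.5)/3.6-.5+160)
c=lambda x,y:((x+.5)/4-.5+260,(y+.5)/4-.5+195)
def fit(obs):
    O=[w-0 for w in obs.values()]
    A=np.array([P[k][:2] for k in obs]); B=np.array(O)[:,:2]
    a,b=A.mean(0),B.mean(0); H=(A-a).T@(B-b); th=np.arctan2(H[0,1]-H[1,0],H[0,0]+H[1,1])
    R=np.array([[np.cos(th),-np.sin(th)],[np.sin(th),np.cos(th)]]); t=b-R@a
    print(th,t,'res mm',((B-A@R.T-t)*1e3).round(1).tolist()); return R,t
so={k:world(S,*s(*v),.02) for k,v in {'FL':(335,566),'FR':(638,292),'RL':(32,266)}.items()}
co={k:world(C,*c(*v),.02) for k,v in {'FL':(22,312),'FR':(455,533),'RL':(292,33),'RR':(698,200)}.items()}
for im,o,f,pts in((S,so,s,{'knob':(261,380,.071),'catch':(307,452,.048),'FLtop':0}),(C,co,c,{'knob':(170,160,.071),'catch':(122,235,.048)})):
    R,t=fit(o)
    for k,v in pts.items():
        if v: 
            w=world(im,*f(*v[:2]),v[2]); print(k,w.round(4),'comp',(R.T@(w[:2]-t)).round(4),'depth',world(im,*f(*v[:2])).round(4))
w=world(C,*c(250,365),.047);print('blue',w)
E
```

```text
0.05713877513992089 [ 0.59485411 -0.00191423] res mm [[0.5, -1.0], [2.3, 3.6], [-2.8, -2.6]]
knob [0.5442 0.0832 0.071 ] comp [-0.0458  0.0879] depth [0.5442 0.0832 0.0709]
catch [0.4975 0.0858 0.048 ] comp [-0.0922  0.0931] depth [0.4981 0.0853 0.0463]
0.05869868756007223 [ 0.58987872 -0.00540084] res mm [[3.0, -3.1], [-2.4, 0.8], [-0.3, -0.4], [-0.2, 2.7]]
knob [0.5393 0.083  0.071 ] comp [-0.0453  0.0912] depth [0.5412 0.0845 0.0688]
catch [0.4943 0.0825 0.048 ] comp [-0.0902  0.0933] depth [0.4962 0.084  0.0457]
blue [ 0.45815207 -0.03131129  0.047     ]
```

{"name": "apply_moves", "arguments": {"increments": [{"x": -4.4, "y": 3.7, "z": -0.25}, {"x": -4.4, "y": 3.7, "z": -0.25}, {"x": -4.4, "y": 3.7, "z": -0.25}, {"x": -4.4, "y": 3.7, "z": -0.25}, {"x": -4.4, "y": 3.7, "z": -0.25}, {"x": -4.4, "y": 3.7, "z": -0.25}, {"x": -4.4, "y": 3.7, "z": -0.25}, {"x": -4.4, "y": 3.7, "z": -0.25}, {"x": -4.4, "y": 3.7, "z": -0.25}, {"x": -4.4, "y": 3.7, "z": -0.25}, {"x": -4.4, "y": 3.7, "z": -0.25}, {"x": -4.4, "y": 3.7, "z": -0.25}]}}

```text
invalid input at $.increments[0]: expected keys x, y, z, ax, ay, az, hand
```

{"name": "apply_moves", "arguments": {"increments": [{"x": -4.4, "y": 3.7, "z": -0.25, "ax": 0, "ay": 0, "az": 0, "hand": 0}, {"x": -4.4, "y": 3.7, "z": -0.25, "ax": 0, "ay": 0, "az": 0, "hand": 0}, {"x": -4.4, "y": 3.7, "z": -0.25, "ax": 0, "ay": 0, "az": 0, "hand": 0}, {"x": -4.4, "y": 3.7, "z": -0.25, "ax": 0, "ay": 0, "az": 0, "hand": 0}, {"x": -4.4, "y": 3.7, "z": -0.25, "ax": 0, "ay": 0, "az": 0, "hand": 0}, {"x": -4.4, "y": 3.7, "z": -0.25, "ax": 0, "ay": 0, "az": 0, "hand": 0}, {"x": -4.4, "y": 3.7, "z": -0.25, "ax": 0, "ay": 0, "az": 0, "hand": 0}, {"x": -4.4, "y": 3.7, "z": -0.25, "ax": 0, "ay": 0, "az": 0, "hand": 0}, {"x": -4.4, "y": 3.7, "z": -0.25, "ax": 0, "ay": 0, "az": 0, "hand": 0}, {"x": -4.4, "y": 3.7, "z": -0.25, "ax": 0, "ay": 0, "az": 0, "hand": 0}]}}

```text
clock: 1.35
tcp_pos: [0.4212, 0.1213, 0.3238]
eef_rot: [3.142, 0.007, 1.327]
wrist_force: [1.1, 1.4, 0.7]
width: 0.0881
```

{"name": "apply_moves", "arguments": {"increments": [{"x": -4.0, "y": 2.5, "z": 0, "ax": 0, "ay": 0, "az": 0, "hand": 0.5}, {"x": -4.0, "y": 2.5, "z": 0, "ax": 0, "ay": 0, "az": 0, "hand": 1}, {"x": 0, "y": 0, "z": 0, "ax": 0, "ay": 0, "az": -8.5, "hand": 1}, {"x": 0, "y": 0, "z": 0, "ax": 0, "ay": 0, "az": -8.5, "hand": 1}, {"x": 0, "y": 0, "z": 0, "ax": 0, "ay": 0, "az": 0, "hand": 1}, {"x": 0, "y": 0, "z": 0, "ax": 0, "ay": 0, "az": 0, "hand": 1}]}}

```text
clock: 2.1
tcp_pos: [0.4508, 0.0235, 0.3226]
eef_rot: [-3.137, 0.008, 1.619]
wrist_force: [0.1, -0.1, -0.6]
width: 0.0305
```

```bash
python3 - <<'E'
from h import *
im=shot('wrist','w1'); print(im['T_tool_cam'].round(4),im['K'],bot.read_state())
E
```

```text
[[ 1.000e+00  5.000e-04  3.000e-04 -7.000e-04]
 [-6.000e-04  9.644e-01  2.644e-01 -6.800e-02]
 [-2.000e-04 -2.644e-01  9.644e-01 -8.150e-02]
 [ 0.000e+00  0.000e+00  0.000e+00  1.000e+00]] [[353.00122688   0.         317.72626926]
 [  0.         353.00122688 241.10705822]
 [  0.           0.           1.        ]] {'clock': 2.15, 'q': array([ 1.91792543e-03, -1.80923497e-01,  2.02934916e+00, -8.09049305e-03,
        1.29752780e+00, -1.61582497e+00]), 'qd': array([ 0.00319912, -0.00022485, -0.00144335,  0.0019511 , -0.00127369,
       -0.01150436]), 'effort': array([-9.74862487e-02, -2.59406698e+01, -3.59995759e+01, -5.34897612e-02,
        8.49591661e-02,  8.32782069e-03]), 'tcp_pos': array([0.45076016, 0.02361234, 0.32265158]), 'eef_rot': array([-3.13687741,  0.00757612,  1.61996122]), 'wrist_force': array([-0.08780606,  0.83953847, -0.01721142]), 'ft_torque': array([0.03487678, 0.06662262, 0.01777718]), 'width': 0.026409646003191792}
```

View pics/w1.png

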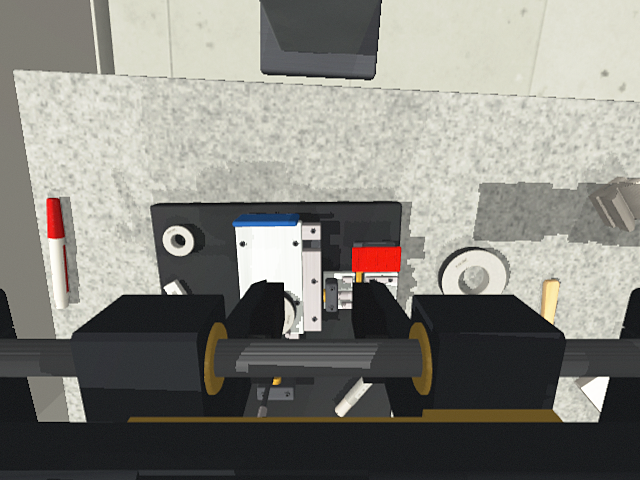

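Wrist view: blue plate top about (267,219), catch plate (353–400, 246–271), FL/FR plate corners (401,204) and (152,207), small ring (179,240). I'll segment red and blue with depth.

```bash
cat >> h.py <<'E'
from scipy.spatial.transform import Rotation as Ro
def wr(im):
    T=np.eye(4); T[:3,:3]=Ro.from_euler('xyz',im['rot']).as_matrix(); T[:3,3]=im['tcp']
    M=np.linalg.inv(T@im['T_tool_cam']); im['R'],im['t']=M[:3,:3],M[:3,3]; return im
def cloud(im,box=None):
    v,u=np.mgrid[0:480,0:640]; d=im['z_map']; r=np.stack([u,v,np.ones_like(u)],-1)@np.linalg.inv(im['K']).T
    return (r*d[...,None]-im['t'])@im['R']
E
python3 - <<'E'
from h import *
for f in ('w1','scene','side'):
    im=load(f); 
    if f=='w1': wr(im)
    X=cloud(im); h=cv2.cvtColor(im['color'],cv2.COLOR_RGB2HSV).astype(int); H,S,V=h[...,0],h[...,1],h[...,2]
    reg=(X[...,0]>.4)&(X[...,0]<.75)&(X[...,1]>-.2)&(X[...,1]<.16)&(im['z_map']>0)
    for n,m in (('red',((H<6)|(H>174))&(S>180)&(V>100)&(X[...,2]>.03)&(X[...,1]>.04)&(X[...,0]<.6)),('blue',(H>95)&(H<125)&(S>130)&(V>40)&(X[...,0]<.53))):
        m=m&reg; p=X[m]; 
        if len(p)<5: print(f,n,len(p)); continue
        q=np.median(p,0); print(f,n,len(p),'med',q.round(4),'lo',np.percentile(p,2,0).round(4),'hi',np.percentile(p,98,0).round(4), cv2.minAreaRect((p[:,:2]*1e3).astype(np.float32)))
        if n=='red':
            s=np.argwhere(m); print(s.mean(0), world(im,s[:,1].mean(),s[:,0].mean(),.048).round(4))
    if f=='w1':
        for c in((401,204),(152,207)): print(world(im,*c,.02).round(4))
E
```

```text
w1 red 1189 med [0.4954 0.0848 0.0477] lo [0.4826 0.0601 0.0459] hi [0.509  0.1094 0.0493] ((496.2210388183594, 85.1883544921875), (27.459522247314453, 51.65764236450195), 3.408186674118042)
[258.82758621 375.8940286 ] [0.4954 0.0847 0.048 ]
w1 blue 740 med [ 0.4572 -0.0302  0.0604] lo [ 0.4549 -0.061   0.0283] hi [ 0.4612 -0.0005  0.0687] ((480.0091247558594, 5.58221435546875), (153.37747192382812, 40.83649444580078), 66.6500244140625)
[0.44   0.1114 0.02  ]
[ 0.4571 -0.1621  0.02  ]
scene red 189 med [0.4933 0.0839 0.0469] lo [0.4817 0.0606 0.0424] hi [0.5067 0.1084 0.051 ] ((494.124755859375, 84.72352600097656), (29.507644653320312, 51.374786376953125), 7.706693172454834)
[253.55555556 289.38095238] [0.4929 0.0834 0.048 ]
scene blue 353 med [ 0.456  -0.0327  0.0489] lo [ 0.4526 -0.0615  0.0275] hi [ 0.4602 -0.0027  0.0682] ((456.82855224609375, -32.468223571777344), (9.044817924499512, 62.64914321899414), 2.7667970657348633)
side red 204 med [0.4971 0.0862 0.0496] lo [0.4859 0.0632 0.0454] hi [0.5098 0.1089 0.054 ] ((498.4176940917969, 86.5291976928711), (26.167308807373047, 49.168636322021484), 4.294596195220947)
[285.03921569 324.80882353] [0.4979 0.0858 0.048 ]
side blue 0
```

{"name": "apply_moves", "arguments": {"increments": [{"x": -2.75, "y": -1.7, "z": 2.0, "ax": 0, "ay": 0, "az": -0.6, "hand": 1}, {"x": -2.75, "y": -1.7, "z": 4.5, "ax": 0, "ay": 0, "az": 0, "hand": 1}, {"x": 0, "y": 0, "z": 5, "ax": 0, "ay": 0, "az": 0, "hand": 1}, {"x": 0, "y": 0, "z": 4.5, "ax": 0, "ay": 0, "az": 0, "hand": 1}, {"x": 0, "y": 0, "z": 3.5, "ax": 0, "ay": 0, "az": 0, "hand": 1}, {"x": 0, "y": 0, "z": 0, "ax": 0, "ay": 0, "az": 0, "hand": 1}]}}

```text
clock: 2.9
tcp_pos: [0.4201, -0.0345, 0.1255]
eef_rot: [3.14, 0.008, 1.626]
wrist_force: [0.3, 0.4, 1.1]
width: 0.0006
```

{"name": "apply_moves", "arguments": {"increments": [{"x": 0, "y": 0, "z": 2, "ax": 0, "ay": 0, "az": 0, "hand": 1}, {"x": 0.1, "y": 0, "z": 0.8, "ax": 0, "ay": 0, "az": -0.3, "hand": 1}, {"x": 0, "y": 0.8, "z": 0, "ax": 0, "ay": 0, "az": 0, "hand": 1}, {"x": 0, "y": 0.8, "z": 0, "ax": 0, "ay": 0, "az": 0, "hand": 1}, {"x": 0, "y": 0.4, "z": 0, "ax": 0, "ay": 0, "az": 0, "hand": 1}, {"x": 0, "y": 0.4, "z": 0, "ax": 0, "ay": 0, "az": 0, "hand": 1}, {"x": 0, "y": 0.4, "z": 0, "ax": 0, "ay": 0, "az": 0, "hand": 1}, {"x": 0, "y": 0.4, "z": 0, "ax": 0, "ay": 0, "az": 0, "hand": 1}]}}

```text
clock: 3.9
tcp_pos: [0.4574, -0.0317, 0.1035]
eef_rot: [3.135, 0.01, 1.631]
wrist_force: [-3.6, -1.1, 2.0]
width: 0.0008
```

{"name": "apply_moves", "arguments": {"increments": [{"x": 0, "y": 0.5, "z": 0, "ax": 0, "ay": 0, "az": 0, "hand": 1}, {"x": 0, "y": 0.5, "z": 0, "ax": 0, "ay": 0, "az": 0, "hand": 1}, {"x": 0, "y": 0.5, "z": 0, "ax": 0, "ay": 0, "az": 0, "hand": 1}, {"x": 0, "y": 0.5, "z": 0, "ax": 0, "ay": 0, "az": 0, "hand": 1}, {"x": 0, "y": 0.5, "z": 0, "ax": 0, "ay": 0, "az": 0, "hand": 1}, {"x": 0, "y": 0.5, "z": 0, "ax": 0, "ay": 0, "az": 0, "hand": 1}, {"x": 0, "y": 0.5, "z": 0, "ax": 0, "ay": 0, "az": 0, "hand": 1}, {"x": 0, "y": 0.5, "z": 0, "ax": 0, "ay": 0, "az": 0, "hand": 1}]}}

```text
clock: 4.9
tcp_pos: [0.4998, -0.0292, 0.1035]
eef_rot: [3.136, 0.01, 1.631]
wrist_force: [-3.8, -1.9, -0.0]
width: 0.0004
```

{"name": "apply_moves", "arguments": {"increments": [{"x": 0, "y": 0.3, "z": 0, "ax": 0, "ay": 0, "az": 0, "hand": 1}, {"x": 0, "y": 0.3, "z": 0, "ax": 0, "ay": 0, "az": 0, "hand": 1}, {"x": 0, "y": 0.3, "z": 0, "ax": 0, "ay": 0, "az": 0, "hand": 1}]}}

```text
clock: 5.28
tcp_pos: [0.5061, -0.0288, 0.1031]
eef_rot: [-3.138, 0.01, 1.632]
wrist_force: [-17.2, -2.6, 13.3]
width: 0.0005
```

{"name": "apply_moves", "arguments": {"increments": [{"x": 0, "y": 0.05, "z": 0, "ax": 0, "ay": 0, "az": 0, "hand": 1}, {"x": 0, "y": -0.3, "z": 0, "ax": 0, "ay": 0, "az": 0, "hand": 1}, {"x": 0, "y": -3, "z": 0, "ax": 0, "ay": 0, "az": 0, "hand": 1}, {"x": 0, "y": -3, "z": -1, "ax": 0, "ay": 0, "az": 0, "hand": 1}, {"x": 0, "y": 0, "z": -5, "ax": 0, "ay": 0, "az": 0, "hand": 1}, {"x": 0, "y": 0, "z": -5, "ax": 0, "ay": 0, "az": 0, "hand": 1}, {"x": 0, "y": 0, "z": -5, "ax": 0, "ay": 0, "az": 0, "hand": 1}, {"x": 0, "y": 0, "z": -5, "ax": 0, "ay": 0, "az": 0, "hand": 1}]}}

```text
clock: 6.28
tcp_pos: [0.4431, -0.0296, 0.3166]
eef_rot: [3.138, 0.008, 1.631]
wrist_force: [0.9, -0.3, -0.2]
width: 0.0004
```

{"name": "apply_moves", "arguments": {"increments": [{"x": 0, "y": 0, "z": 0, "ax": 0, "ay": 0, "az": 10, "hand": 0.6}, {"x": 0, "y": 0, "z": 0, "ax": 0, "ay": 0, "az": 10, "hand": 0.6}, {"x": 0, "y": 0, "z": 0, "ax": 0, "ay": 0, "az": 10, "hand": 0.6}, {"x": 0, "y": 0, "z": 0, "ax": 0, "ay": 0, "az": 10, "hand": 0.6}, {"x": 0, "y": 0, "z": 0, "ax": 0, "ay": 0, "az": 10, "hand": 0.6}, {"x": 0, "y": 0, "z": 0, "ax": 0, "ay": 0, "az": 10, "hand": 0.6}, {"x": 0, "y": 0, "z": 0, "ax": 0, "ay": 0, "az": 10, "hand": 0.6}, {"x": 0, "y": 0, "z": 0, "ax": 0, "ay": 0, "az": 10, "hand": 0.6}, {"x": 0, "y": 0, "z": 0, "ax": 0, "ay": 0, "az": 10, "hand": 0.6}, {"x": 0, "y": 0, "z": 0, "ax": 0, "ay": 0, "az": 0, "hand": 0.6}]}}

```text
clock: 7.52
tcp_pos: [0.4535, -0.0283, 0.3292]
eef_rot: [3.134, -0.046, 0.012]
wrist_force: [-0.2, -0.4, 1.0]
width: 0.0357
```

{"name": "apply_moves", "arguments": {"increments": [{"x": 2.1, "y": -4.9, "z": 1, "ax": 0, "ay": -2.6, "az": -2.75, "hand": 0.68}, {"x": 2.1, "y": -4.9, "z": 2, "ax": 0, "ay": 0, "az": 0, "hand": 0.68}, {"x": 2.1, "y": -4.9, "z": 4, "ax": 0, "ay": 0, "az": 0, "hand": 0.68}, {"x": 0, "y": 0, "z": 4, "ax": 0, "ay": 0, "az": 0, "hand": 0.68}, {"x": 0, "y": 0, "z": 0, "ax": 0, "ay": 0, "az": 0, "hand": 0.68}]}}

```text
clock: 8.15
tcp_pos: [0.5147, 0.1216, 0.2225]
eef_rot: [3.133, -0.012, 0.077]
wrist_force: [-0.5, 0.4, 1.2]
width: 0.0282
```

```bash
python3 - <<'E'
from h import *
im=wr(shot('wrist','w2')); s=bot.read_state(); print(s['tcp_pos'],s['eef_rot'],s['width'],s['q'])
sd=shot('side','side2')
X=cloud(im); h=cv2.cvtColor(im['color'],cv2.COLOR_RGB2HSV).astype(int); H,S,V=h[...,0],h[...,1],h[...,2]
m=((H<6)|(H>174))&(S>180)&(V>100)&(X[...,2]>.03)&(X[...,1]>.04)&(X[...,0]<.6); p=X[m]
print(len(p),cv2.minAreaRect((p[:,:2]*1e3).astype(np.float32)),np.median(p,0))
X=cloud(sd); h=cv2.cvtColor(sd['color'],cv2.COLOR_RGB2HSV).astype(int)
a=cv2.resize(sd['color'][160:325,240:425,::-1],None,fx=2.4,fy=2.4,interpolation=cv2.INTER_CUBIC)
b=cv2.resize(im['color'][...,::-1],None,fx=.62,fy=.62) if 0 else im['color'][60:456,100:456,::-1]
print(a.shape,b.shape); cv2.imwrite('pics/m2.png',np.hstack([a,b[:396]]))
E
```

```text
Traceback (most recent call last):
  File "h.py", line 14, in wr
    T=np.eye(4); T[:3,:3]=Ro.from_euler('xyz',im['rot']).as_matrix(); T[:3,3]=im['tcp']
                                              ~~^^^^^^^
KeyError: 'rot'
```

```bash
python3 - <<'E'
from h import *
shot('wrist','w2'); im=wr(load('w2')); s=bot.read_state(); print(s['tcp_pos'],s['eef_rot'],s['width'],s['q'])
sd=shot('side','side2')
X=cloud(im); h=cv2.cvtColor(im['color'],cv2.COLOR_RGB2HSV).astype(int); H,S,V=h[...,0],h[...,1],h[...,2]
m=((H<6)|(H>174))&(S>180)&(V>100)&(X[...,2]>.03)&(X[...,1]>.04)&(X[...,0]<.6); p=X[m]
print(len(p),cv2.minAreaRect((p[:,:2]*1e3).astype(np.float32)),np.median(p,0))
a=cv2.resize(sd['color'][160:325,240:395,::-1],None,fx=2.4,fy=2.4,interpolation=cv2.INTER_CUBIC)
b=im['color'][40:436,180:600,::-1]
cv2.imwrite('pics/m2.png',np.hstack([a,b]))
E
```

```text
[0.51719801 0.12143905 0.22659539] [ 3.13378905 -0.01937355  0.07452602] 0.028137718435162655 [ 0.18892419  0.0449387   2.00142231 -0.01131637  1.07690205  0.11974711]
1764 ((496.0792236328125, 124.33551788330078), (29.063886642456055, 129.21498107910156), 0.9293534159660339) [0.49947958 0.09214671 0.04760132]
```

View pics/m2.png

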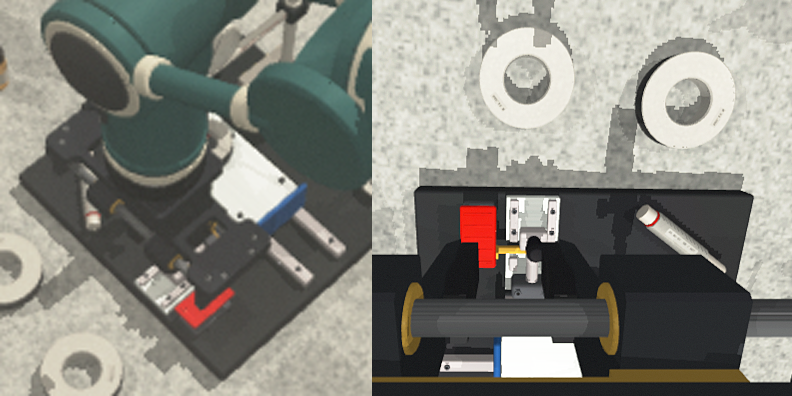

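The side view shows the carriage back (blue plate moved, rails exposed). Wrist view: the catch is at full-image px (286,277) and the knob at (341,283), with the fingers either side. I'll check arm clearance to the indicator and refine the alignment.

```bash
python3 - <<'E'
from h import *
im=wr(load('w2')); X=cloud(im); h=cv2.cvtColor(im['color'],cv2.COLOR_RGB2HSV).astype(int); H,S,V=h[...,0],h[...,1],h[...,2]
m=((H<6)|(H>174))&(S>150)&(V>80)
n,l,st,ce=cv2.connectedComponentsWithStats(m.astype(np.uint8)); i=l[275,275]; print(i,st[i],ce[i]); p=X[l==i]
print('catch',cv2.minAreaRect((p[:,:2]*1e3).astype(np.float32)),np.median(p,0).round(4))
k=(V<70)&(X[...,2]>.062)&(X[...,2]<.08)&(X[...,1]<.12); n,l,st,ce=cv2.connectedComponentsWithStats(k.astype(np.uint8))
for j in range(1,n):
    if st[j][4]>15: print('knob?',st[j],X[l==j].mean(0).round(4))
print(world(im,341,281,.071).round(4))
# fingertips: lowest robot points
T=im['tcp']; f=(abs(X[...,0]-T[0])<.06)&(abs(X[...,1]-T[1])<.03)&(X[...,2]>T[2]-.075)&(X[...,2]<T[2]-.04)&(im['z_map']>0)
for sgn in(-1,1):
    q=X[f&((X[...,0]-T[0])*sgn>0)]; 
    if len(q): print('finger',sgn,len(q),(q.min(0)-T).round(4),(q.max(0)-T).round(4))
for n in('scene','side2'):
    if n=='scene': shot('scene','scene2'); im=load('scene2')
    else: im=load(n)
    X=cloud(im); a=X[(X[...,0]>.55)&(X[...,0]<.68)&(X[...,1]>-.2)&(X[...,1]<.03)&(X[...,2]>.1)&(X[...,2]<.6)]
    print(n,len(a)); 
    for z in np.arange(.1,.6,.04):
        q=a[(a[:,2]>=z)&(a[:,2]<z+.04)]
        if len(q): print(round(z,2),len(q),q.min(0).round(3),q.max(0).round(3))
E
```

```text
1 [ 268  245   37   63 1799] [287.97443024 271.41078377]
catch ((495.95489501953125, 118.38302612304688), (29.553176879882812, 141.10440063476562), 0.9486554265022278) [0.4996 0.0922 0.0476]
knob? [334 282  16  20 255] [0.5391 0.0861 0.0688]
[0.5373 0.0949 0.071 ]
finger -1 1215 [-0.0295 -0.0115 -0.0662] [-0.0126  0.0084 -0.04  ]
finger 1 1186 [ 0.0139 -0.0095 -0.0659] [ 0.0288  0.0121 -0.04  ]
scene 1429
0.1 113 [ 0.615 -0.137  0.1  ] [ 0.633 -0.019  0.14 ]
0.14 532 [ 0.594 -0.16   0.141] [ 0.641 -0.009  0.18 ]
0.18 359 [ 0.603 -0.152  0.18 ] [0.631 0.004 0.22 ]
0.22 425 [ 0.602 -0.137  0.22 ] [0.636 0.005 0.257]
side2 531
0.1 58 [ 0.62  -0.134  0.101] [ 0.634 -0.02   0.14 ]
0.14 199 [ 0.615 -0.143  0.14 ] [ 0.639 -0.021  0.18 ]
0.18 142 [ 0.607 -0.137  0.18 ] [ 0.639 -0.01   0.22 ]
0.22 130 [ 0.607 -0.135  0.22 ] [ 0.636 -0.017  0.26 ]
0.26 2 [ 0.622 -0.128  0.26 ] [ 0.63  -0.124  0.261]
```

{"name": "apply_moves", "arguments": {"increments": [{"x": -0.2, "y": 0.8, "z": 3, "ax": 0.4, "ay": -1.1, "az": 0.8, "hand": 0.68}, {"x": 0, "y": 0.8, "z": 3, "ax": 0, "ay": 0, "az": 0, "hand": 0.68}, {"x": 0, "y": 0, "z": 3, "ax": 0, "ay": 0, "az": 0, "hand": 0.68}, {"x": 0, "y": 0, "z": 0, "ax": 0, "ay": 0, "az": 0, "hand": 0.68}, {"x": 0, "y": 0, "z": 0, "ax": 0, "ay": 0, "az": 0, "hand": 0.68}]}}

```text
clock: 8.98
tcp_pos: [0.5265, 0.1027, 0.1492]
eef_rot: [-3.139, -0.026, 0.056]
wrist_force: [-0.3, 0.5, -0.4]
width: 0.0278
```

{"name": "apply_moves", "arguments": {"increments": [{"x": -0.9, "y": -0.2, "z": 0, "ax": 0, "ay": -1.5, "az": 0, "hand": 0.68}, {"x": 0, "y": 0, "z": 0, "ax": 0, "ay": 0, "az": 0, "hand": 0.68}]}}

```text
clock: 9.22
tcp_pos: [0.5186, 0.1045, 0.1523]
eef_rot: [-3.139, -0.003, 0.056]
wrist_force: [0.1, -0.9, 0.3]
width: 0.0281
```

{"name": "apply_moves", "arguments": {"increments": [{"x": -0.3, "y": -0.1, "z": 1, "ax": 0, "ay": -0.2, "az": 0, "hand": 0.68}, {"x": 0, "y": 0, "z": 1, "ax": 0, "ay": 0, "az": 0, "hand": 0.68}, {"x": 0, "y": 0, "z": 0.6, "ax": 0, "ay": 0, "az": 0, "hand": 0.68}, {"x": 0, "y": 0, "z": 0, "ax": 0, "ay": 0, "az": 0, "hand": 0.68}]}}

```text
clock: 9.72
tcp_pos: [0.5153, 0.1058, 0.1248]
eef_rot: [-3.139, 0.0, 0.057]
wrist_force: [-0.0, 0.3, -0.8]
width: 0.0282
```

```bash
python3 - <<'E'
from h import *
shot('wrist','w3'); s=bot.read_state(); print(s['tcp_pos'],s['eef_rot'],s['wrist_force'])
cv2.imwrite('pics/w3c.png',cv2.resize(load('w3')['color'][180:400,190:460,::-1],None,fx=2.5,fy=2.5))
E
```

```text
[0.51550198 0.1057829  0.12512986] [-3.13889593e+00  5.03916610e-06  5.68550096e-02] [ 0.75367894  0.74972957 -0.63266018]
```

View pics/w3c.png

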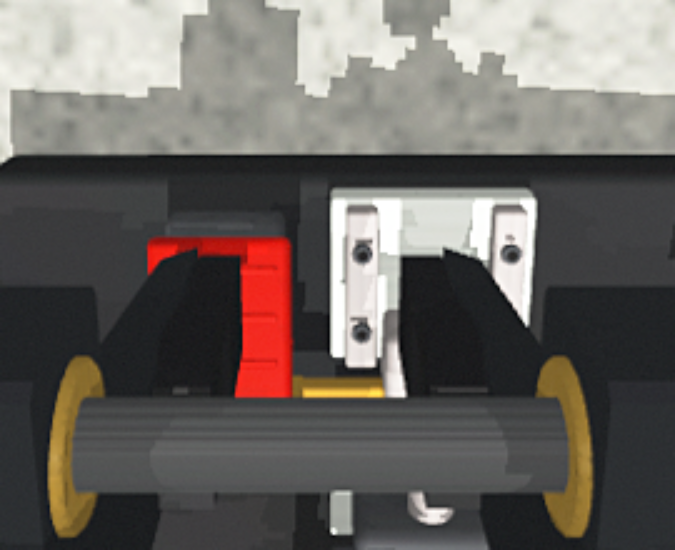

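The left fingertip is over the red plate (crop 190–240 within 150–290). The right one is centred between the bolt guides, behind the knob. Descending.

{"name": "apply_moves", "arguments": {"increments": [{"x": 0, "y": 0, "z": 0.8, "ax": 0, "ay": 0, "az": 0, "hand": 0.68}, {"x": 0, "y": 0, "z": 0.5, "ax": 0, "ay": 0, "az": 0, "hand": 0.68}, {"x": 0, "y": 0, "z": 0.3, "ax": 0, "ay": 0, "az": 0, "hand": 0.68}, {"x": 0, "y": 0, "z": 0.2, "ax": 0, "ay": 0, "az": 0, "hand": 0.68}, {"x": 0, "y": 0, "z": 0, "ax": 0, "ay": 0, "az": 0, "hand": 0.68}]}}

```text
clock: 10.4
tcp_pos: [0.5161, 0.1059, 0.107]
eef_rot: [-3.139, -0.0, 0.057]
wrist_force: [-1.9, 0.0, 3.9]
width: 0.0281
```

{"name": "apply_moves", "arguments": {"increments": [{"x": 0, "y": 0, "z": 0.25, "ax": 0, "ay": 0, "az": 0, "hand": 0.68}, {"x": 0, "y": 0, "z": 0, "ax": 0, "ay": 0, "az": 0, "hand": 0.68}]}}

```text
clock: 10.65
tcp_pos: [0.5161, 0.1059, 0.1049]
eef_rot: [-3.139, -0.001, 0.057]
wrist_force: [-1.7, -0.1, 5.0]
width: 0.0282
```

{"name": "apply_moves", "arguments": {"increments": [{"x": 0, "y": 0.3, "z": 0, "ax": 0, "ay": 0, "az": 0, "hand": 0.68}, {"x": 0, "y": 0.3, "z": 0, "ax": 0, "ay": 0, "az": 0, "hand": 0.68}, {"x": 0, "y": 0.3, "z": 0, "ax": 0, "ay": 0, "az": 0, "hand": 0.68}]}}

```text
clock: 11.02
tcp_pos: [0.5174, 0.0986, 0.1056]
eef_rot: [-3.135, -0.003, 0.055]
wrist_force: [-2.5, 6.1, 3.2]
width: 0.0283
```

{"name": "apply_moves", "arguments": {"increments": [{"x": -0.1, "y": 0.1, "z": 0.15, "ax": 0, "ay": 0, "az": 0, "hand": 0.68}, {"x": 0, "y": 0.3, "z": 0.05, "ax": 0, "ay": 0, "az": 0, "hand": 0.68}, {"x": 0, "y": 0.3, "z": 0.03, "ax": 0, "ay": 0, "az": 0, "hand": 0.68}]}}

```text
clock: 11.4
tcp_pos: [0.5179, 0.0939, 0.1047]
eef_rot: [-3.129, -0.006, 0.053]
wrist_force: [-2.3, 6.7, 5.6]
width: 0.0282
```

{"name": "apply_moves", "arguments": {"increments": [{"x": -0.1, "y": 0.35, "z": 0.05, "ax": 0, "ay": 0, "az": 0, "hand": 0.68}, {"x": -0.05, "y": 0.35, "z": 0.03, "ax": -0.3, "ay": 0, "az": 0, "hand": 0.68}, {"x": 0, "y": 0.35, "z": 0.03, "ax": -0.3, "ay": 0, "az": 0, "hand": 0.68}, {"x": 0, "y": 0.35, "z": 0.03, "ax": 0, "ay": 0, "az": 0, "hand": 0.68}]}}

```text
clock: 11.9
tcp_pos: [0.5183, 0.083, 0.1046]
eef_rot: [-3.132, -0.009, 0.051]
wrist_force: [-2.3, 6.8, 6.0]
width: 0.0284
```

{"name": "apply_moves", "arguments": {"increments": [{"x": -0.05, "y": 0.35, "z": 0.03, "ax": 0, "ay": 0, "az": 0, "hand": 0.68}, {"x": 0, "y": 0.35, "z": 0.03, "ax": 0, "ay": 0, "az": 0, "hand": 0.68}, {"x": 0, "y": 0.3, "z": 0.03, "ax": 0, "ay": 0, "az": 0, "hand": 0.68}]}}

```text
clock: 12.28
tcp_pos: [0.5187, 0.0754, 0.1047]
eef_rot: [-3.127, -0.011, 0.048]
wrist_force: [-3.4, 10.7, 5.5]
width: 0.0284
```

{"name": "apply_moves", "arguments": {"increments": [{"x": 0, "y": 0.3, "z": 0.03, "ax": 0, "ay": 0, "az": 0, "hand": 0.68}, {"x": 0, "y": 0.3, "z": 0.03, "ax": 0, "ay": 0, "az": 0, "hand": 0.68}]}}

```text
clock: 12.52
tcp_pos: [0.5187, 0.0744, 0.1048]
eef_rot: [-3.116, -0.011, 0.045]
wrist_force: [-3.5, 16.9, 6.1]
width: 0.0281
```

{"name": "apply_moves", "arguments": {"increments": [{"x": 0, "y": 0.2, "z": 0, "ax": 0, "ay": 0, "az": 0, "hand": 0.68}, {"x": 0, "y": -0.5, "z": 0, "ax": 0, "ay": 0, "az": 0, "hand": 0.68}, {"x": 0, "y": -0.3, "z": -0.3, "ax": 0, "ay": 0, "az": 0, "hand": 0.68}, {"x": 0, "y": 0, "z": -1, "ax": 0, "ay": 0, "az": 0, "hand": 0.68}, {"x": 0, "y": 0, "z": -3, "ax": 0, "ay": 0, "az": 0, "hand": 0.68}, {"x": 0, "y": -4, "z": -4, "ax": 0, "ay": 0, "az": 0, "hand": 0.68}, {"x": 0, "y": -5, "z": -3, "ax": 0, "ay": 0, "az": 0, "hand": 0.68}, {"x": 0, "y": -5, "z": -2, "ax": 0, "ay": 0, "az": 0, "hand": 0.68}, {"x": 0, "y": -5, "z": 0, "ax": 0, "ay": 0, "az": 0, "hand": 0.68}, {"x": 0, "y": 0, "z": 0, "ax": 0, "ay": 0, "az": 0, "hand": 0.68}]}}

```text
clock: 13.78
tcp_pos: [0.5074, 0.2715, 0.2483]
eef_rot: [-3.112, -0.009, 0.041]
wrist_force: [-0.3, -0.1, -0.0]
width: 0.0282
```

```bash
python3 - <<'E'
from h import *
s=bot.read_state(); print(s['tcp_pos'],s['wrist_force'])
for n,f in(('side','side3'),('scene','scene3')):
    shot(n,f); im=load(f)
    X=cloud(im); h=cv2.cvtColor(im['color'],cv2.COLOR_RGB2HSV).astype(int); H,S,V=h[...,0],h[...,1],h[...,2]
    reg=(X[...,0]>.4)&(X[...,0]<.6)&(X[...,1]<.14)&(im['z_map']>0)
    p=X[reg&((H<6)|(H>174))&(S>180)&(V>100)&(X[...,2]>.03)&(X[...,1]>.04)]; print(f,'catch',len(p),np.median(p,0).round(4) if len(p) else '')
    p=X[reg&(H>95)&(H<125)&(S>130)&(V>40)]; print('blue',len(p),np.median(p,0).round(4) if len(p) else '')
a=cv2.resize(load('side3')['color'][190:310,270:395,::-1],(400,384),interpolation=cv2.INTER_CUBIC)
b=cv2.resize(load('scene3')['color'][205:315,265:380,::-1],(400,384),interpolation=cv2.INTER_CUBIC)
cv2.imwrite('pics/m3.png',np.hstack([a,b]))
E
```

```text
[0.50741143 0.27151015 0.2482846 ] [-0.29273945 -0.07897162 -0.00679066]
side3 catch 196 [0.495  0.0901 0.0496]
blue 0 
scene3 catch 189 [0.4938 0.0843 0.0465]
blue 346 [ 0.5159 -0.0294  0.0493]
```

View pics/m3.png

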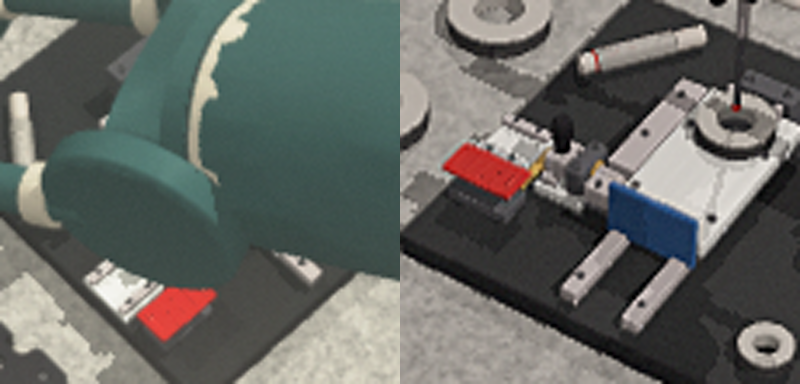

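Scene crop: catch up, knob top at (562,118) right by the bearing block, ring in place under the probe. I'll measure the bolt travel.

```bash
python3 - <<'E'
from h import *
def knob(f):
    im=load(f);X=cloud(im);V=im['color'].max(2)
    m=(V<60)&(X[...,2]>.055)&(X[...,2]<.075)&(abs(X[...,0]-.54)<.02)&(X[...,1]>.035)&(X[...,1]<.11)
    return m.sum(),X[m].mean(0).round(4),world(im,*np.argwhere(m).mean(0)[::-1],.062).round(4)
print(knob('scene'),knob('scene3'))
E
```

```text
(np.int64(46), array([0.5371, 0.0818, 0.0646]), array([0.5393, 0.0835, 0.062 ])) (np.int64(45), array([0.5389, 0.0571, 0.0648]), array([0.5413, 0.0589, 0.062 ]))
```

Bolt travel is 24.8 mm (home), carriage travel is 59.9 mm, and the catch is up. Handing in.

```bash
python3 -c "
from h import *
print(order.close_job())"
```

```text
the job is handed in; nothing more can be done
None
```

I pushed the carriage against its rear stop with the closed fingertips. I then turned the gripper so one fingertip held the red catch down while the other pushed the bolt knob home. I let the catch spring up, drew the arm clear and handed the job in at about 14 s; no verdict is reported.

| Last check (from the camera images) | Result |
|---|---|
| Carriage travel | About 59.9 mm of 60 mm; the push force rose to 17 N at the stop |
| Bolt travel | About 24.8 mm of 25 mm; the push force rose to 17 N at the end |
| Catch | Back at its starting height: 46.5 mm against 46.9 mm at the start |
| Setting ring | Looks seated under the probe; judged by eye only, its offset from the seat not measured |
| Bystanders | The plug gauge and small ring look in place by eye; I did not measure any of them |
| Contact with the robot | None; wrist force about 0.3 N |

The two fixed cameras differed by about 2 to 5 mm in absolute position. I therefore took both travels as before-and-after differences from the scene camera alone. The last side picture gave the catch position only, as the arm blocked its view of the knob and carriage.

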